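# Flip the stock tags on the lock-parts rack

### The job

Set the stock tags on the parts rack: each full bin must have the tag behind it lying with its green face up, and the empty bin's tag must lie red face up. Flip only by pushing the tags over gently with a fingertip, never pinching them or pressing hard, and leave the bins and everything else where they stand.

Things in the scene. Friction and masses are not known exactly. Their poses are not given: they have to be found in the camera images.
- rack: fixed wooden bin rack: base board 230 (its x) x 580 (its y) x 12 mm with four bins side by side, 135 mm apart along y; behind them an upright rail 50 mm deep (centre 85 mm along +x, top 85 mm above the bench) with one hinged tag per bin. Origin: centre of the underside, on the bench. Yaw within 0.15 rad, shared by bins and tags
- bin_cylinders: blue bin heaped FULL of brass lock cylinders, loose on the rack, 105 mm deep, 100 mm wide, 60 mm high (top 72 mm above the bench). Origin: centre of its underside. Its tag is the one straight behind it, 87 mm along +x of the rack
- bin_latches: yellow bin heaped FULL of steel latches, loose on the rack, 105 mm deep, 100 mm wide, 60 mm high (top 72 mm above the bench). Origin: centre of its underside. Its tag is the one straight behind it, 87 mm along +x of the rack
- bin_knobs: blue bin heaped FULL of copper-coloured cabinet knobs, loose on the rack, 105 mm deep, 100 mm wide, 60 mm high (top 72 mm above the bench). Origin: centre of its underside. Its tag is the one straight behind it, 87 mm along +x of the rack
- bin_empty: yellow bin that is EMPTY (bare floor), loose on the rack, 105 mm deep, 100 mm wide, 60 mm high (top 72 mm above the bench). Origin: centre of its underside. Its tag is the one straight behind it, 87 mm along +x of the rack
- tag_a (a joint): angle (rad) of a flip tag, a light smooth metal flap 54 mm wide, 5 mm thick (8 mm bead on the free edge), hinged at its bottom edge about the rack's x: 0 upright; +0.6 leans on its stop to the rack's -y (robot's right), GREEN face up; -0.6 leans to +y (left), RED face up. Gravity keeps it on a stop; pushed sideways past upright it falls to the other side. Under 1 N at the free edge moves it
- tag_a_hinge (a point): middle of that tag's hinge axis, 101 mm above the bench, 16 mm above the rail top; fixed to the rail. Two stop pegs stand 12 mm to either side, their tops 8 mm above the axis; no need to press a tag down on its stop: the stop is rigid. Axes as the rack's
- tag_a_edge (a point): middle of that tag's free (upper) edge, 54 mm from the hinge axis; at rest on a stop it is 30 mm to the side of the axis and 45 mm above it. The axes turn with the tag: z from hinge to edge
- tag_b (a joint): angle (rad) of a flip tag, a light smooth metal flap 54 mm wide, 5 mm thick (8 mm bead on the free edge), hinged at its bottom edge about the rack's x: 0 upright; +0.6 leans on its stop to the rack's -y (robot's right), GREEN face up; -0.6 leans to +y (left), RED face up. Gravity keeps it on a stop; pushed sideways past upright it falls to the other side. Under 1 N at the free edge moves it
- tag_b_hinge (a point): middle of that tag's hinge axis, 101 mm above the bench, 16 mm above the rail top; fixed to the rail. Two stop pegs stand 12 mm to either side, their tops 8 mm above the axis; no need to press a tag down on its stop: the stop is rigid. Axes as the rack's
- tag_b_edge (a point): middle of that tag's free (upper) edge, 54 mm from the hinge axis; at rest on a stop it is 30 mm to the side of the axis and 45 mm above it. The axes turn with the tag: z from hinge to edge
- tag_c (a joint): angle (rad) of a flip tag, a light smooth metal flap 54 mm wide, 5 mm thick (8 mm bead on the free edge), hinged at its bottom edge about the rack's x: 0 upright; +0.6 leans on its stop to the rack's -y (robot's right), GREEN face up; -0.6 leans to +y (left), RED face up. Gravity keeps it on a stop; pushed sideways past upright it falls to the other side. Under 1 N at the free edge moves it
- tag_c_hinge (a point): middle of that tag's hinge axis, 101 mm above the bench, 16 mm above the rail top; fixed to the rail. Two stop pegs stand 12 mm to either side, their tops 8 mm above the axis; no need to press a tag down on its stop: the stop is rigid. Axes as the rack's
- tag_c_edge (a point): middle of that tag's free (upper) edge, 54 mm from the hinge axis; at rest on a stop it is 30 mm to the side of the axis and 45 mm above it. The axes turn with the tag: z from hinge to edge
- tag_d (a joint): angle (rad) of a flip tag, a light smooth metal flap 54 mm wide, 5 mm thick (8 mm bead on the free edge), hinged at its bottom edge about the rack's x: 0 upright; +0.6 leans on its stop to the rack's -y (robot's right), GREEN face up; -0.6 leans to +y (left), RED face up. Gravity keeps it on a stop; pushed sideways past upright it falls to the other side. Under 1 N at the free edge moves it
- tag_d_hinge (a point): middle of that tag's hinge axis, 101 mm above the bench, 16 mm above the rail top; fixed to the rail. Two stop pegs stand 12 mm to either side, their tops 8 mm above the axis; no need to press a tag down on its stop: the stop is rigid. Axes as the rack's
- tag_d_edge (a point): middle of that tag's free (upper) edge, 54 mm from the hinge axis; at rest on a stop it is 30 mm to the side of the axis and 45 mm above it. The axes turn with the tag: z from hinge to edge
- screwdriver: orange-handled screwdriver, 170 mm, lying on the front strip of the rack. Bystander: leave it alone. Origin: middle of its length, underside
- padlock: brass padlock 46 x 24 x 66 mm high, standing on the front strip of the rack. Bystander: leave it alone. Origin: centre of its underside
- tape_roll: roll of blue tape, 90 mm across, 24 mm high, on the bench beyond the rack. Bystander: leave it alone. Origin: centre of its underside
- door_knob: brass door knob, 54 mm across, 60 mm high, on the bench beyond the rack. Bystander: leave it alone. Origin: centre of its underside
- carton: cardboard carton 90 x 120 x 60 mm high, left of the rack. Bystander: leave it alone. Origin: centre of its underside
- mug: white mug, 80 mm across, 90 mm high, right of the rack. Bystander: leave it alone. Origin: centre of its underside
- oil_bottle: yellow oil bottle, 48 mm across, 120 mm high, right of the rack. Bystander: leave it alone. Origin: centre of its underside
Not all that is in view belongs to the job. Leave any purple look-alike of the bin_empty alone.

How it is judged:
At the end, for the whole second after the job is handed in: the tags of the three full bins lean to the green side (joint above 0.4 rad), the empty bin's tag leans to the red side (below -0.4 rad), all at rest; bins within 20 mm and other things within 30 mm of where they began ((horizontal distance between tag_a_hinge and bin_empty above 0.125 m or value of joint tag_a below -0.4 rad) and (horizontal distance between tag_a_hinge and bin_empty below 0.125 m or value of joint tag_a above 0.4 rad) and velocity of joint tag_a between -0.2 and 0.2 rad/s and (horizontal distance between tag_b_hinge and bin_empty above 0.125 m or value of joint tag_b below -0.4 rad) and (horizontal distance between tag_b_hinge and bin_empty below 0.125 m or value of joint tag_b above 0.4 rad) and velocity of joint tag_b between -0.2 and 0.2 rad/s and (horizontal distance between tag_c_hinge and bin_empty above 0.125 m or value of joint tag_c below -0.4 rad) and (horizontal distance between tag_c_hinge and bin_empty below 0.125 m or value of joint tag_c above 0.4 rad) and velocity of joint tag_c between -0.2 and 0.2 rad/s and (horizontal distance between tag_d_hinge and bin_empty above 0.125 m or value of joint tag_d below -0.4 rad) and (horizontal distance between tag_d_hinge and bin_empty below 0.125 m or value of joint tag_d above 0.4 rad) and velocity of joint tag_d between -0.2 and 0.2 rad/s); the robot touches nothing.
It fails at once if a stock bin is shoved or lifted (more than 20 mm) (distance of any of bin_cylinders, bin_latches, bin_knobs, bin_empty from where it was at the start of the episode above 0.02 m).
It fails at once if a tag is squeezed or pressed hard (more than 25 N) (contact force between the fingers and tag_a above 25 N or contact force between the fingers and tag_b above 25 N or contact force between the fingers and tag_c above 25 N or contact force between the fingers and tag_d above 25 N).
It fails at once if another thing on the bench or rack is moved (more than 30 mm) (distance of any of screwdriver, padlock, tape_roll, door_knob, carton, mug, oil_bottle from where it was at the start of the episode above 0.03 m).
It also fails if it takes over 54 s, if anything falls off the work surface, if the arm or the gripper's body presses on something with over 40 N, if the wrist force passes 120 N, or if a joint passes its speed limit or range.

### The arm

A 7-joint arm with a two-finger parallel gripper is mounted at the origin on the work surface. World frame = base frame: x ahead of the robot, y to its left, z up, the work surface at z = 0. Lengths are in m, angles in rad, forces in N, time in s.
With the tool pointing down it reaches from about 0.425 to 0.925 m from the base axis. Payload 6.8 kg.
Tool frame: the origin (TCP) lies on the centre line of the jaws, within the pads' length; the fingertips stand 8 mm ahead of it and the grasp point (between the pads) lies 11 mm behind it (bot.tips_ahead is the distance from the TCP to the fingertips, in m); z points along the fingers, y is the line along which they close (so a half turn about z gives the same grasp; the last joint's range is limited). The gripper opens to 85 mm and grips with 20 to 120 N. Pads are 22 mm wide; open, the fingers measure 114 mm over their backs; the gripper's body (76 mm by 85 mm) begins 54 mm behind the grasp point. The pads swing forward as they close: fully open they stand 13 mm farther back than shut.
Start: joints at [-1.277, 0.477, 0.022, 1.555, -0.011, 1.109, -0.083], TCP at [0.264, 0.621, 0.239] pointing down, gripper open.
Joint ranges: [-2.96, 2.96], [-0.34, 2.1], [-1.41, 1.46], [0.24, 2.44], [-1.37, 4.51], [0.17, 1.92], [-2.96, 2.96]. Speed limits (rad/s): [2.39, 2.39, 3.14, 3.14, 3.14, 3.14, 3.14].

### API

Orientations are given as a unit quaternion [w, x, y, z].
In Python, from station import bot gives the robot as it stands.
- The arm moves only by the tool send_rows, never from a script. Its argument "deltas" is text: rows parted by semicolons, each of 4 numbers parted by spaces: the shift along the tool's x, y, z in m, then the turn about the tool's z in degrees. In form: x y z spin; .... A call has 1 to 5 rows; each row is the pose to reach, as a shift and turn from the pose commanded when the call began, along the tool's axes at that moment; what a row does not reach only later rows make up. A row lasts 1/10 s, in which the tool goes at most 50 mm and 8.59 degrees, less where a joint would pass 70% of its speed; a pose out of reach is approached as far as the arm can. A call with a gripper value outside its range is refused whole. "claw" is the opening, from 0 (shut) to 1 (fully open), set as the call begins (left out, the last holds). The fingers move at their own pace and stop on an object; "force" is the grip in N (left out, the last holds). Time passes only in rows, so rows that repeat a pose let the fingers close. It gives the time, the measured TCP pose, the force, the opening and the grip force at its end, in the units of the state.
- bot.get_obs(): the state, without advancing time (a new reading comes with each control period).
- bot.read_camera(name): name is "side" or "top" or "wrist"; returns a dict with "img" (420x560x3 uint8, red, green, blue), "depth" (420x560 float32, m along the optical axis (not along the pixel's ray), 0 where there is no reading), "fx", "fy", "cx", "cy" (pixels), "dist_coeffs" ([k1, k2, p1, p2, k3] as OpenCV has them; the pictures are not rectified), "camera_from_world" (4x4, takes a point from world to camera coordinates). Camera axes: x right, y up, looking along -z (the intrinsics and any distortion apply to the point x, -y, -z); pixel columns grow to the right and rows downward; lengths in m; the calibration is good to about 2 mm. A picture is of the moment at which its call begins.
- bot.hand_in(): hands the job in; it is judged then, once.
Trained networks look in a picture, given as the dict that the camera call returned (one of the last four; its "shot" number tells which), for a name from the list of things; names that differ only in an ending like _2 or _b are one class to them, and where a whole thing is asked for, a point or a joint stands for the part that bears it (a point fixed in the world has none). Each returns a list of dicts, best first, with "confidence" (0 to 1); they miss things now and then, are a little off and sometimes report something else, mostly with a low value. They report only what shows in the picture. A call takes as long as a camera call. They do not tell look-alikes from the thing itself.
- bot.masks_of(picture, query): "mask" (420x560 bool, what is visible of it).
- bot.landmark_of(picture, query): "xyz" ([x, y, z] in m, in world coordinates, good to about 4 mm: a listed point, or the origin of a listed thing).
The state is a dict: "t": time; "q": joint angles; "joint_vel": joint speeds; "joint_torque": joint torques, N m; "eef_pos": TCP position; "tool_rot": TCP orientation; "contact_force": force on the tool from outside, world axes, zero at the start; "torque": the same for the moment, N m; "gripper_width": opening from 0.0 (shut) to 1.0 (fully open); "grasp_force": force on a finger pad.
Only numpy, scipy, OpenCV 4.12 (cv2) and the standard library are available. Lean on these libraries where they do the work, as an engineer would, in place of code of your own. Each camera call takes 0.05 s, during which the arm holds its last target. There are 200 camera calls.

## Working session

There is one attempt and no reset: what is moved stays moved. The work goes in short steps, Python scripts to look and compute and a tool call to move; the robot and the scene stay as the last step left them, time stands still between calls to the robot, and variables do not carry over. Pictures are saved under pics/ and viewed, at most 10 in all, crops included, and the job is handed in when it is done.

Besides the shell and the picture viewer there is one more tool, called after "Emit:" as name(argument=value, ...) on one line, values as JSON. send_rows: Moves the arm, as the interface text tells. Its arguments: {"type":"object","properties":{"deltas":{"type":"string"},"claw":{"type":"number"},"force":{"type":"number"}},"required":["deltas"]}

```bash
mkdir -p pics; python3 - <<'E'
from station import bot
import cv2,numpy as np
o=bot.get_obs();print(o['t'],o['eef_pos'],o['tool_rot'],o['gripper_width'],bot.tips_ahead)
for c in ['top','side']:
    p=bot.read_camera(c);cv2.imwrite(f'pics/{c}0.png',p['img'][:,:,::-1])
    print(c,np.linalg.inv(p['camera_from_world'])[:3].round(3).tolist())
    for n in ['rack','bin_empty','bin_knobs','bin_latches','bin_cylinders','tag_a_hinge','tag_a_edge','mug','oil_bottle','carton']:
        print(n,[(np.round(d['xyz'],3).tolist(),round(d['confidence'],2)) for d in bot.landmark_of(p,n)][:6])
E
```

```text
0.0 [0.26376383 0.62069279 0.23833064] [-1.16436064e-04  1.99547946e-01  9.79887641e-01 -9.02926924e-04] 0.9990731956704139 0.008
top [[-0.019, 0.99, -0.139, 0.264], [-1.0, -0.019, 0.001, -0.01], [-0.001, 0.139, 0.99, 1.56]]
rack [([0.435, -0.045, 0.002], 0.93)]
bin_empty [([0.188, -0.348, 0.003], 0.83), ([0.43, -0.247, 0.008], 0.61), ([0.522, 0.02, 0.101], 0.25)]
bin_knobs [([0.429, -0.115, 0.013], 0.63), ([0.521, 0.016, 0.105], 0.46), ([0.438, 0.433, 0.001], 0.32)]
bin_latches [([0.431, 0.019, 0.012], 0.87)]
bin_cylinders [([0.436, 0.156, 0.011], 0.88), ([0.436, 0.431, 0.0], 0.41)]
tag_a_hinge [([0.528, 0.155, 0.1], 0.57)]
tag_a_edge [([0.524, 0.126, 0.145], 0.63)]
mug [([0.433, -0.417, -0.003], 0.59), ([0.65, -0.491, 0.004], 0.55), ([0.437, 0.432, -0.002], 0.53)]
oil_bottle [([0.648, -0.492, 0.002], 0.86)]
carton [([0.435, 0.432, 0.002], 0.85), ([0.356, 0.084, 0.012], 0.49), ([0.435, -0.047, 0.002], 0.48)]
side [[0.77, 0.446, -0.457, -0.037], [-0.638, 0.532, -0.557, -0.61], [-0.006, 0.72, 0.694, 0.869]]
rack [([0.436, -0.045, 0.002], 0.71)]
bin_empty [([0.192, -0.346, -0.002], 0.94), ([0.431, -0.246, 0.012], 0.93), ([0.516, -0.218, 0.144], 0.18)]
bin_knobs [([0.43, -0.11, 0.018], 0.67), ([0.519, -0.25, 0.102], 0.51)]
bin_latches [([0.43, 0.021, 0.016], 0.58)]
bin_cylinders [([0.439, 0.154, 0.013], 0.58)]
tag_a_hinge [([0.525, 0.152, 0.099], 0.69)]
tag_a_edge [([0.522, 0.122, 0.147], 0.54), ([0.644, -0.49, 0.001], 0.41)]
mug [([0.432, -0.424, 0.003], 0.9)]
oil_bottle [([0.647, -0.487, 0.004], 0.96), ([0.52, 0.052, 0.145], 0.3)]
carton [([0.436, 0.436, 0.003], 0.96), ([0.645, -0.492, 0.005], 0.16)]
```

View pics/top0.png

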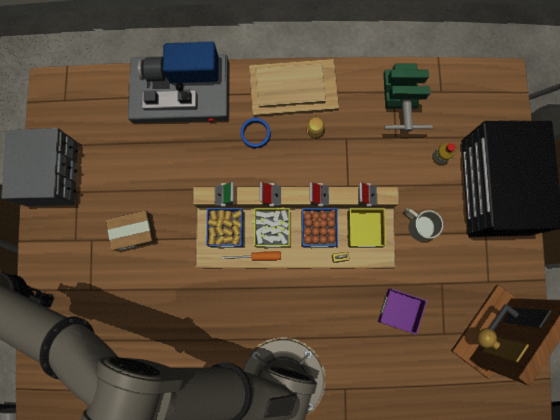

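View pics/side0.png

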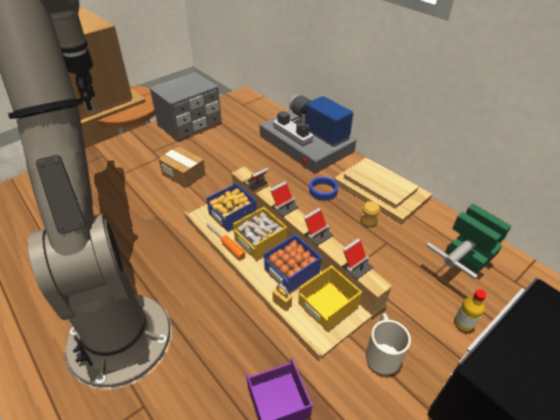

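The top view shows four tags at (227,194), (268,194), (318,194) and (366,194). Only the left one looks green. Candidates for the empty bin are the yellow bin at (366,228) and the purple look-alike at (403,311). I choose the yellow one, so the tags to flip should be those behind the latches and knobs. I'll check this in a close crop.

```bash
python3 - <<'E'
from station import bot
import cv2,numpy as np
P={c:bot.read_camera(c) for c in ['top','side']}
a=cv2.resize(P['top']['img'][175:275,185:405],(792,360),interpolation=cv2.INTER_CUBIC)
cv2.imwrite('pics/crop.png',a[:,:,::-1])
for c,p in P.items():
    for n in ['tag_a_hinge','tag_b_hinge','tag_a_edge','tag_c_edge','tag_d_hinge']:
        print(c,n,[(np.round(d['xyz'],3).tolist(),round(d['confidence'],2)) for d in bot.landmark_of(p,n)])
# high points from depth
p=P['top'];v,u=np.mgrid[175:215,185:405];d=p['depth'][v,u].ravel()
K=np.array([[p['fx'],0,p['cx']],[0,p['fy'],p['cy']],[0,0,1]])
n=cv2.undistortPoints(np.stack([u.ravel(),v.ravel()],1).astype(float)[:,None],K,np.array(p['dist_coeffs']))[:,0]
pc=np.c_[n[:,0]*d,-n[:,1]*d,-d,np.ones(len(d))]
w=(np.linalg.inv(p['camera_from_world'])@pc.T).T[:,:3]
w=w[(d>0)&(w[:,2]>.135)]
for yc in [.153,.018,-.117,-.252]:
    s=w[abs(w[:,1]-yc)<.06];print(yc,len(s),s.min(0).round(3),s.mean(0).round(3),s.max(0).round(3))
print(bot.get_obs()['q'])
E
```

```text
top tag_a_hinge [([0.53, 0.154, 0.1], 0.74)]
top tag_b_hinge [([0.523, 0.02, 0.104], 0.75)]
top tag_a_edge [([0.525, 0.125, 0.147], 0.67)]
top tag_c_edge []
top tag_d_hinge [([0.517, -0.25, 0.101], 0.73)]
side tag_a_hinge [([0.523, 0.153, 0.102], 0.66)]
side tag_b_hinge [([0.521, 0.128, 0.145], 0.69), ([0.522, 0.018, 0.099], 0.63), ([0.438, 0.153, 0.014], 0.5)]
side tag_a_edge [([0.522, 0.155, 0.103], 0.64), ([0.52, 0.125, 0.144], 0.56)]
side tag_c_edge [([0.521, -0.087, 0.148], 0.63)]
side tag_d_hinge [([0.517, -0.252, 0.105], 0.74)]
0.153 79 [0.495 0.126 0.135] [0.521 0.131 0.144] [0.55  0.141 0.15 ]
0.018 89 [0.495 0.038 0.135] [0.52  0.048 0.143] [0.547 0.054 0.152]
-0.117 89 [ 0.492 -0.099  0.135] [ 0.52  -0.087  0.143] [ 0.546 -0.081  0.153]
-0.252 89 [ 0.49  -0.232  0.135] [ 0.516 -0.222  0.143] [ 0.543 -0.216  0.152]
[-1.27712414  0.47702028  0.02238285  1.55537754 -0.01147906  1.1092859
 -0.08311655]
```

View pics/crop.png

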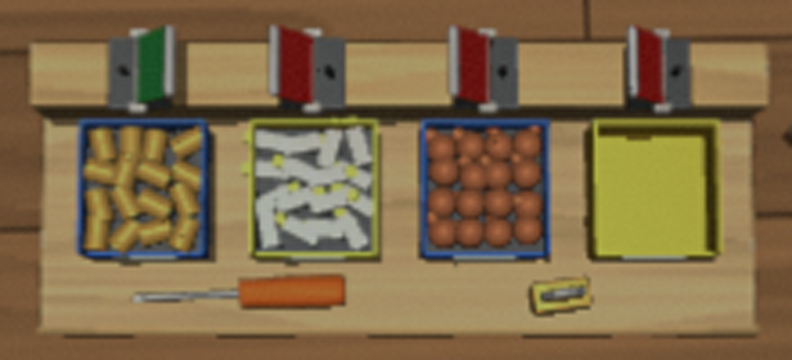

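The crop confirms it: cylinders has green up, latches, knobs and empty have red up, and the yellow bin is bare. So I flip the tags behind latches and knobs towards -y. First I travel at height with the gripper shut.

Emit:
send_rows(deltas="-0.03 -0.026 0 -6; -0.06 -0.053 0 -12; -0.09 -0.079 0 -18; -0.12 -0.106 0 -21.7; -0.15 -0.132 0 -21.7", claw=0)

```text
t: 2.2
eef_pos: [0.351, 0.4395, 0.2395]
tool_rot: [0.0, 0.011, 1.0, 0.0]
contact_force: [1.0, 0.2, -0.1]
gripper_width: 0.143
grasp_force: 0.0
```

Emit:
send_rows(deltas="-0.018 -0.035 0 0; -0.036 -0.07 0 0; -0.054 -0.105 0 0; -0.072 -0.14 0 0; -0.09 -0.175 0 0")

```text
t: 2.7
eef_pos: [0.4369, 0.2626, 0.2396]
tool_rot: [0.0, 0.012, 1.0, 0.0]
contact_force: [-0.3, 0.1, -0.8]
gripper_width: -0.001
grasp_force: 0.0
```

Emit:
send_rows(deltas="-0.018 -0.035 0 0; -0.036 -0.07 0 0; -0.054 -0.105 0 0; -0.072 -0.14 0 0; -0.088 -0.176 0 0")

```text
t: 3.2
eef_pos: [0.521, 0.0847, 0.2396]
tool_rot: [0.0, 0.011, 1.0, 0.0]
contact_force: [0.7, 0.8, -0.2]
gripper_width: -0.006
grasp_force: 0.0
```

Emit:
send_rows(deltas="0 0 0 0; 0 0 0 0")

```text
t: 3.4
eef_pos: [0.5204, 0.0853, 0.2394]
tool_rot: [0.0, 0.013, 1.0, 0.0]
contact_force: [-0.7, 0.6, 0.1]
gripper_width: 0.003
grasp_force: 0.0
```

Emit:
send_rows(deltas="0 0 0.025 0; 0 0 0.05 0; 0 0 0.075 0; 0 0 0.096 0; 0 0 0.096 0")

```text
t: 3.9
eef_pos: [0.5178, 0.0875, 0.1409]
tool_rot: [-0.003, 0.01, 1.0, -0.0]
contact_force: [-1.0, -0.0, 0.2]
gripper_width: -0.004
grasp_force: 0.0
```

```bash
python3 - <<'E'
from station import bot
import cv2
p=bot.read_camera('side')
cv2.imwrite('pics/s1.png',cv2.resize(p['img'][130:330,180:420],(720,600))[:,:,::-1])
E
```

```text
(no output)
```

View pics/s1.png

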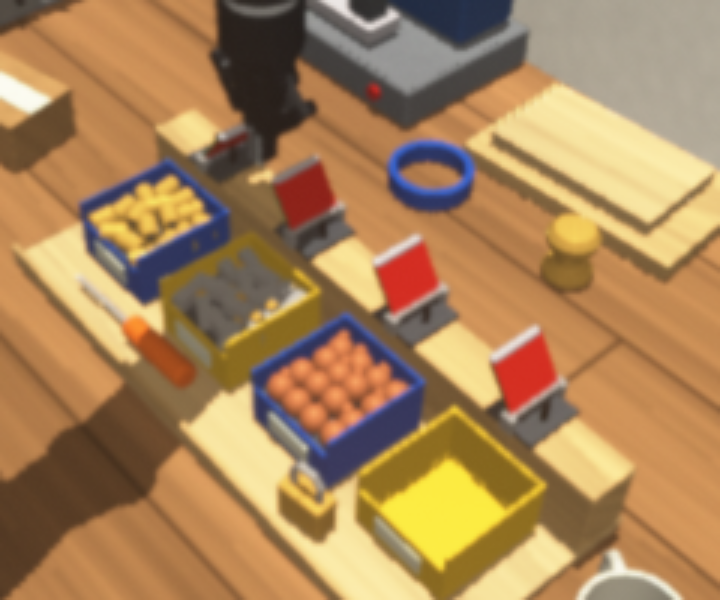

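The fingertip at about (265,150) hangs clear between the first and second tags. Now I push slowly towards -y.

Emit:
send_rows(deltas="0 -0.008 0 0; 0 -0.016 0 0; 0 -0.024 0 0; 0 -0.032 0 0; 0 -0.038 0 0")

```text
t: 4.45
eef_pos: [0.5195, 0.0469, 0.1437]
tool_rot: [0.0, 0.012, 1.0, 0.0]
contact_force: [0.1, -0.2, 0.1]
gripper_width: -0.001
grasp_force: 0.0
```

Emit:
send_rows(deltas="0 -0.006 0 0; 0 -0.012 0 0; 0 -0.018 0 0; 0 -0.024 0 0; 0 -0.029 0 0")

```text
t: 4.95
eef_pos: [0.5187, 0.0185, 0.1433]
tool_rot: [-0.0, 0.012, 1.0, -0.0]
contact_force: [0.6, -0.1, 0.1]
gripper_width: 0.001
grasp_force: 0.0
```

Emit:
send_rows(deltas="0 0 0 0; 0 0 0 0")

```text
t: 5.15
eef_pos: [0.5187, 0.0192, 0.1433]
tool_rot: [-0.0, 0.012, 1.0, 0.0]
contact_force: [0.0, -0.1, 0.1]
gripper_width: -0.003
grasp_force: 0.0
```

```bash
python3 - <<'E'
from station import bot
import cv2
p=bot.read_camera('side')
cv2.imwrite('pics/s2.png',cv2.resize(p['img'][130:330,180:420],(720,600))[:,:,::-1])
E
```

```text
(no output)
```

View pics/s2.png

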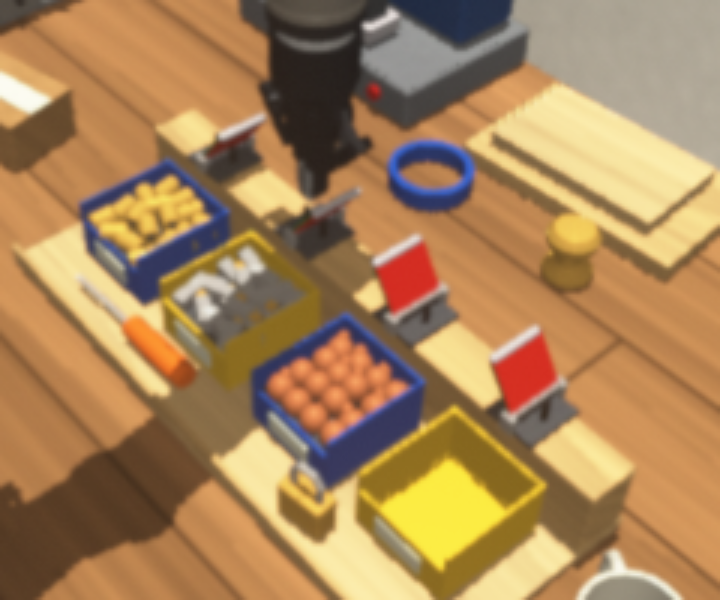

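The latches tag at (325,210) has flipped to the same lean as the first tag. Next is the knobs tag: raise, move to y = -0.05, lower, then push to y = -0.116.

Emit:
send_rows(deltas="0 0 -0.03 0; 0 0 -0.06 0; 0 -0.035 -0.06 0; 0 -0.07 -0.06 0; 0 -0.07 -0.06 0")

```text
t: 5.7
eef_pos: [0.5167, -0.0558, 0.2038]
tool_rot: [0.0, 0.015, 1.0, -0.001]
contact_force: [0.1, -0.3, 0.5]
gripper_width: -0.003
grasp_force: 0.0
```

Emit:
send_rows(deltas="0 0 0 0; 0 0 0.02 0; 0 0 0.04 0; 0 0 0.06 0; 0 0 0.06 0")

```text
t: 6.2
eef_pos: [0.5153, -0.0491, 0.1409]
tool_rot: [-0.003, 0.01, 1.0, 0.0]
contact_force: [0.2, 0.0, -0.7]
gripper_width: -0.0
grasp_force: 0.0
```

Emit:
send_rows(deltas="0 -0.008 0 0; 0 -0.016 0 0; 0 -0.024 0 0; 0 -0.032 0 0; 0 -0.038 0 0")

```text
t: 6.7
eef_pos: [0.5163, -0.0901, 0.1438]
tool_rot: [0.0, 0.012, 1.0, -0.0]
contact_force: [0.1, -0.4, 0.2]
gripper_width: -0.002
grasp_force: 0.0
```

Emit:
send_rows(deltas="0 -0.006 0 0; 0 -0.012 0 0; 0 -0.018 0 0; 0 -0.024 0 0; 0 -0.029 0 0")

```text
t: 7.2
eef_pos: [0.5155, -0.1184, 0.1433]
tool_rot: [-0.0, 0.012, 1.0, -0.0]
contact_force: [0.2, -0.1, -0.5]
gripper_width: -0.0
grasp_force: 0.0
```

Emit:
send_rows(deltas="0 0 0 0; 0 0 0 0; 0 0 -0.03 0; 0 0 -0.07 0; 0 0 -0.1 0")

```text
t: 7.7
eef_pos: [0.5159, -0.1176, 0.2452]
tool_rot: [0.0, 0.011, 1.0, -0.0]
contact_force: [0.8, -0.3, 0.0]
gripper_width: 0.003
grasp_force: 0.0
```

Emit:
send_rows(deltas="0 0.05 0 0; 0 0.1 0 0; 0 0.15 0 0; 0 0.2 0 0; 0 0.25 0 0")

```text
t: 8.2
eef_pos: [0.5209, 0.1345, 0.2436]
tool_rot: [0.0, 0.011, 1.0, 0.0]
contact_force: [0.6, 1.2, -0.9]
gripper_width: 0.001
grasp_force: 0.0
```

```bash
python3 - <<'E'
from station import bot
import cv2,numpy as np
p=bot.read_camera('side')
cv2.imwrite('pics/s3.png',cv2.resize(p['img'][130:330,180:420],(720,600))[:,:,::-1])
E
```

```text
(no output)
```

View pics/s3.png

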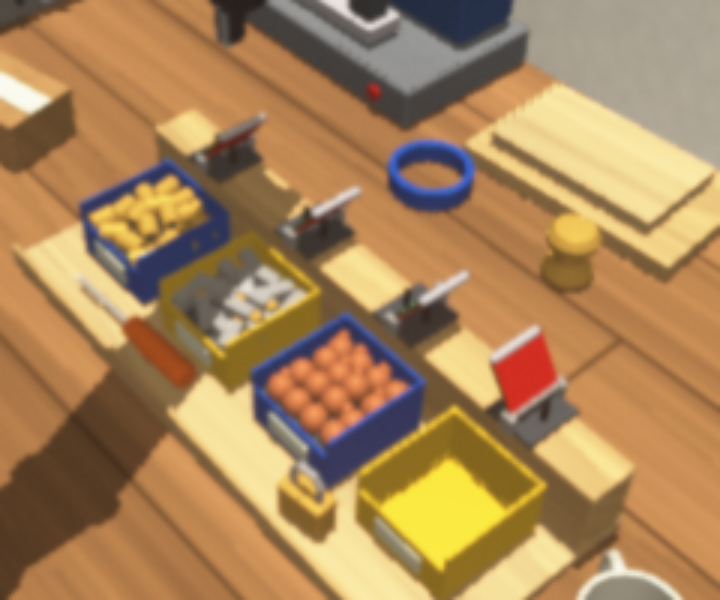

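All three left tags now lean alike and the empty bin's tag at (525,370) stays red. I'll confirm from above, with the arm clear.

Emit:
send_rows(deltas="0 0.04 0 0; 0 0.08 0 0; 0 0.12 0 0; 0 0.16 0 0; 0 0.2 0 0")

```text
t: 8.75
eef_pos: [0.5256, 0.3337, 0.2433]
tool_rot: [-0.0, 0.011, 1.0, 0.0]
contact_force: [0.8, 0.3, 0.0]
gripper_width: -0.002
grasp_force: 0.0
```

```bash
python3 - <<'E'
from station import bot
import cv2
p=bot.read_camera('top')
cv2.imwrite('pics/t4.png',cv2.resize(p['img'][175:275,185:405],(792,360),interpolation=cv2.INTER_CUBIC)[:,:,::-1])
E
```

```text
(no output)
```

View pics/t4.png

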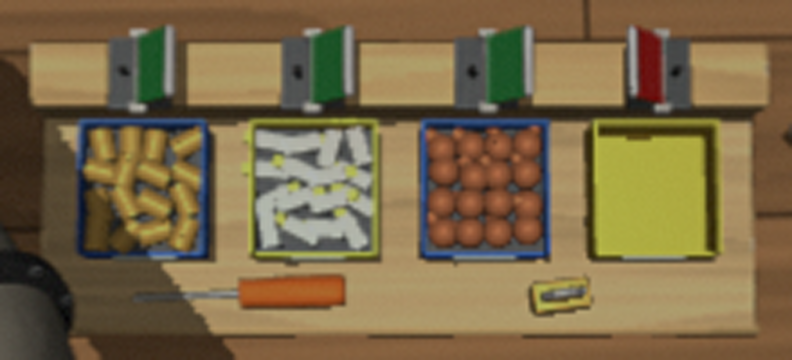

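From above, the tags at (152,65), (328,65) and (508,65) are green and the one at (648,65) is red. The bins have not moved.

```bash
python3 -c "
from station import bot
print(bot.hand_in())"
```

```text
the job is handed in; nothing more can be done
None
```

I flipped the latches and knobs tags to green by fingertip and left the cylinders tag (already green) and the empty bin's tag (already red) alone; the last overhead picture showed all four set correctly with the bins in place, and the job is handed in (no verdict was returned).

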